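# Load the slide tray into the scanner

### The job

Pick up the slide tray by its blue grip and slide it into the slide scanner's loading bay until the catch takes it and its blue front plate sits flush against the scanner's face, then let go. The guides inside cannot be seen and do not line up with the middle of the opening, so feel for their side walls and steer the tray by light contact: never force it, it carries glass slides, and keep it level. Leave the other things on the bench where they are.

Things in the scene. Friction and masses are not known exactly. Their poses are not given: they have to be found in the camera images.
- scanner: White bench-top slide scanner, fixed. Sizes in mm. Origin: bench level, mid-width, foot of its front face. +x runs straight into the machine (the way the tray goes in), +y to the left of someone looking in, z up. 260 wide (y), 300 deep (x): low front part 66 high to x = 124, behind it a tower 240 high. Home, the tray's front plate meets the front face and tray_grip is at x -26, z 48 in this frame.
- mouth (a point): Middle of the lower edge of the opening in the scanner's front face, 22 above the bench; axes as the scanner. The opening is 142 wide (y -71 to +71) and 18 high above this point; the smooth, level bay floor runs inward at this height. From here the tray slides 104 in to be home.
- guides (a point): Point on the bay floor 26 inside the opening, mid-width, axes as the scanner. Hidden here begin two straight parallel guide walls, 92 apart, 13 high, running 82 inward; flares at 55 degrees to x lead in to them, 128 apart at 13 nearer the opening. The carriage with these walls is parked 3 to 12 left or right (y) of this point, parallel to x: unseen, unmeasured, new each time; it does not yield.
- catch (a point): Resting place of the hidden sprung roller of the catch, above the bay floor, 93.5 inside the opening. The tray's leading bar meets it about 10 before home; about 6 N of push rides it over, then from about 2 before home it drops in behind the bar and draws and holds the tray home with about 3 N. Friction of the tray in the guides adds a few N.
- tray_grip (a point): Centre of the upright blue grip of the loose slide tray (160 g). x: the tray's long axis, to its leading end; z up. Grip: block 44 long (x), 12 wide (y), 36 high; its underside is 8, this point 26 above the tray's underside. Front plate 150 wide, 22 high, 4 thick: its back is 26 ahead of this point. The flat tray, 90 wide, 9 high, with three glass slides, ends 130 ahead. Centre of mass about 30 ahead.
- tray: The same slide tray; origin at its underside, in the middle of the back of the front plate; same axes as its grip.
- oil_bottle: Bystander: amber bottle of 32 diameter, 65 high, upright; origin under its middle.
- beaker: Bystander: glass beaker of 60 diameter, 65 high; origin under its middle.
- slide_box: Bystander: green closed slide box 99 x 86 x 35; origin under its middle.
- mouse: Bystander: black computer mouse 100 x 58 x 32; origin under its middle.
There are look-alikes about, which are no part of the job. Leave any green or orange look-alike of the tray alone.

How it is judged:
On the way, in this order (a step that is already met when the one before it is completed fails the run):
1. the tray has been lifted clear of the bench by its grip (height (world z) of tray above 0.015 m and contact force between tray and the fingers above 1 N), for 0.2 s.
2. the tray's leading end has entered the guides (x of tray_grip in the frame of scanner above -0.1 m and z of tray_grip in the frame of scanner below 0.056 m and y of tray_grip in the frame of scanner between -0.015 and 0.015 m), for 0.1 s.
At the end, for the whole second after the job is handed in: The tray lies in the scanner's bay, straight and level (within 2 degrees), pushed home so that the back of its front plate is within 2.5 mm of the scanner's face, at rest and released (x of tray_grip in the frame of scanner above -0.0285 m and z of tray_grip in the frame of scanner between 0.045 and 0.051 m and y of tray_grip in the frame of scanner between -0.015 and 0.015 m and angle between the x axis of tray and the x axis of scanner, either way round below 0.04 rad and angle between tray's own z axis and vertical below 0.04 rad and linear speed of tray below 0.01 m/s and contact force between tray and the fingers below 0.1 N); the robot touches nothing.
It fails at once if the tray is forced: more than 25 N between the tray and the scanner or its guides (contact force between tray and scanner above 25 N or contact force between tray and carriage above 25 N).
It fails at once if the tray is tipped more than 20 degrees (angle between tray's own z axis and vertical above 0.35 rad).
It fails at once if a bystander is moved by more than 15 mm (distance of any of oil_bottle, beaker, slide_box, mouse from where it was at the start of the episode above 0.015 m).
It also fails if it takes over 56 s, if anything falls off the work surface, if the arm or the gripper's body presses on something with over 40 N, if the wrist force passes 120 N, or if a joint passes its speed limit or range.

### The arm

A 7-joint arm with a two-finger parallel gripper is mounted at the origin on the work surface. World frame = base frame: x ahead of the robot, y to its left, z up, the work surface at z = 0. Lengths are in m, angles in rad, forces in N, time in s.
With the tool pointing down it reaches from about 0.35 to 0.9 m from the base axis. Payload 8.1 kg.
Tool frame: the origin (TCP) lies at the centre of the arm's flange, where the gripper is bolted on; the fingertips stand 178 mm ahead of it and the grasp point (between the pads) lies 159 mm ahead of it; z points along the fingers, y is the direction in which the jaws open and shut (so a half turn about z gives the same grasp; the last joint's range is limited). The gripper opens to 92 mm and grips with 3 to 60 N. Pads are 19 mm wide; open, the fingers measure 130 mm over their backs; the gripper's body (75 mm by 190 mm) begins 47 mm behind the grasp point.
Start: joints at [-1.385, 0.434, 0.025, 1.573, -0.012, 1.134, -0.075], TCP at [0.178, 0.599, 0.405] pointing down, gripper open.
Joint ranges: [-2.62, 2.62], [-0.44, 2.09], [-1.27, 1.32], [0.08, 2.57], [-1.32, 4.46], [0.12, 2], [-2.74, 2.74]. Speed limits (rad/s): [2.22, 2.22, 3.01, 3.01, 3.14, 3.14, 3.14].

### API

Orientations are given as a rotation vector (axis times angle).
In Python, from cell import arm, get_image, camera_model gives the robot as it stands. The module is installed in compiled form; this text tells all that it offers.
- The arm moves only by the shell command python3 -m pendant 'ROWS' [FORCE]. ROWS is JSON, a list that holds one entry, the list of rows, each a list of 7 numbers: the shift along the tool's x, y, z in mm, then the turn, a rotation vector about the tool's x, y, z in rad, then the closure, from -1 (fully open) to 1 (shut). In form: [[[x, y, z, rx, ry, rz, hand], ...]]. A call has 1 to 20 rows; each row is the pose to reach, as a shift and turn from the pose commanded when the call began, along the tool's axes at that moment; what a row does not reach only later rows make up. A row lasts 1/8 s, in which the tool goes at most 62.5 mm and 10.7 degrees, less where a joint would pass 70% of its speed; a pose out of reach is approached as far as the arm can. A call with a gripper value outside its range is refused whole. The fingers move at their own pace and stop on an object; FORCE is the grip in N (left out, the last holds). Time passes only in rows, so rows that repeat a pose let the fingers close. It gives the time, the measured TCP pose, the force and the opening at its end, in the units of the state.
- arm.observe(): the state, without advancing time (a new reading comes with each control period).
- get_image(name): name is "scene" or "top" or "wrist"; returns the picture (400x640x3 uint8, red, green, blue); there is no depth.
- camera_model(name): a dict with "fx", "fy", "cx", "cy" (pixels), "position" and "orientation" of the camera in the world; the wrist camera has in their place "T_tool_cam" (4x4, takes a point from camera to tool coordinates, whose origin is the TCP and whose axes are the flange's). Camera axes: x right, y down, z forward; pixel columns grow to the right and rows downward; lengths in m; the calibration is good to about 2 mm. A picture is of the moment at which its call begins: read the wrist's pose just before it. camera_model takes no time and is no camera call.
- arm.sign_off(): hands the job in, once; it reports no verdict.
The state is a dict: "clock": time; "joints": joint angles; "dq": joint speeds; "joint_efforts": joint torques, N m; "position": TCP position; "ee_rot": TCP orientation; "force": force on the tool from outside, world axes, zero at the start; "ft_torque": the same for the moment, N m; "width": opening from 0.0 (shut) to 1.0 (fully open).
Only numpy, scipy, OpenCV 4.12 (cv2) and the standard library are available. Lean on these libraries where they do the work, as an engineer would, in place of code of your own. Each camera call takes 0.05 s, during which the arm holds its last target.

## Working session

There is one attempt and no reset: what is moved stays moved. The work goes in short steps, Python scripts to look and compute and a shell command to move; the robot and the scene stay as the last step left them, time stands still between calls to the robot, and variables do not carry over. Pictures are saved under pics/ and viewed, and the job is handed in when it is done.

```bash
mkdir -p pics; ls; python3 - <<'E'
from cell import arm,get_image,camera_model
import cv2
print(arm.observe())
for n in("scene","top","wrist"):
    print(n,camera_model(n))
    cv2.imwrite(f"pics/{n}0.png",get_image(n)[:,:,::-1])
E
```

```text
pics
{'clock': 0.0, 'joints': array([-1.3846009 ,  0.43522329,  0.024958  ,  1.57408273, -0.01159625,
        1.1339708 , -0.07509935]), 'dq': array([ 1.83869337e-04,  7.17191225e-04,  4.20807548e-04, -2.32378304e-03,
       -1.78110913e-04, -3.09508916e-05, -3.73005689e-04]), 'joint_efforts': array([ 5.16036835e-05, -6.67837930e+01,  9.84945931e-01, -3.14455605e+01,
       -6.05812389e-02,  4.28121944e-02,  1.20878394e-04]), 'position': array([0.17795841, 0.59889716, 0.40394994]), 'ee_rot': array([-4.52135351e-01, -3.10880042e+00,  2.41418988e-03]), 'force': array([ 1.05536281, -0.48761015,  1.22828126]), 'ft_torque': array([ 0.00600508, -0.00304757, -0.01625594]), 'width': 1.004232003513796}
scene {'fx': 397.91139890247575, 'fy': 397.91139890247575, 'cx': 320.467637608841, 'cy': 206.83649260942002, 'position': array([ 1.1936517 , -0.34762921,  0.6968445 ]), 'orientation': array([-2.04592205, -0.89622694,  0.45423601])}
top {'fx': 421.4940694243605, 'fy': 421.4940694243605, 'cx': 324.64007127769133, 'cy': 205.13193142594577, 'position': array([0.48516199, 0.22196236, 1.17423573]), 'orientation': array([-2.17076858,  2.18663175, -0.10166789])}
wrist {'fx': 313.29822920934294, 'fy': 313.29822920934294, 'cx': 317.3628620769449, 'cy': 197.78029556569436, 'T_tool_cam': array([[-1.18008595e-03, -9.69032068e-01, -2.46932093e-01,
         6.52194976e-02],
       [ 9.99997881e-01, -1.56014539e-03,  1.34347654e-03,
        -8.67743667e-04],
       [-1.68712182e-03, -2.46929984e-01,  9.69031855e-01,
         1.98230054e-02],
       [ 0.00000000e+00,  0.00000000e+00,  0.00000000e+00,
         1.00000000e+00]])}
```

View pics/scene0.png

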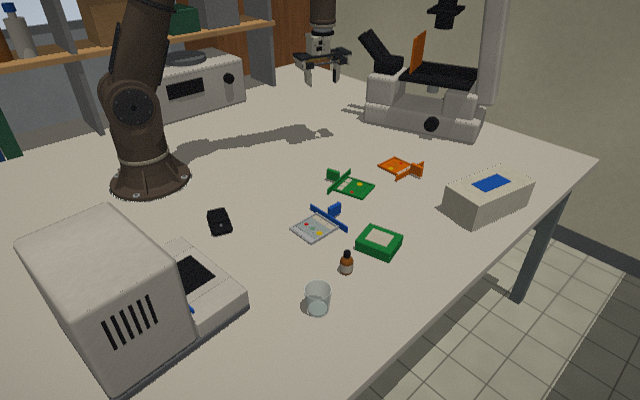

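View pics/top0.png

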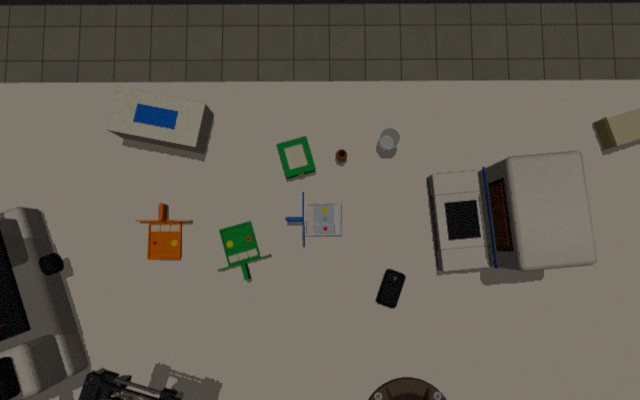

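View pics/wrist0.png

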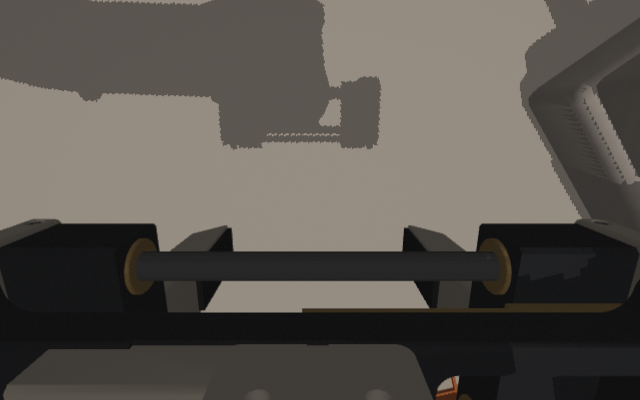

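```bash
cat > h.py <<'E'
import numpy as np,cv2
from cell import arm,get_image,camera_model
from scipy.spatial.transform import Rotation as R
def campose(n,obs=None):
    m=camera_model(n)
    if n=="wrist":
        o=obs or arm.observe()
        T=np.eye(4);T[:3,:3]=R.from_rotvec(o["ee_rot"]).as_matrix();T[:3,3]=o["position"]
        T=T@m["T_tool_cam"];return m,T[:3,:3],T[:3,3]
    return m,R.from_rotvec(m["orientation"]).as_matrix(),np.array(m["position"])
def ray(cp,uv):
    m,Rm,p=cp
    d=np.array([(uv[0]-m["cx"])/m["fx"],(uv[1]-m["cy"])/m["fy"],1.0]);return p,Rm@d
def onz(cp,uv,z):
    p,d=ray(cp,uv);return p+d*(z-p[2])/d[2]
def proj(cp,X):
    m,Rm,p=cp;c=Rm.T@(np.array(X)-p);return np.array([m["fx"]*c[0]/c[2]+m["cx"],m["fy"]*c[1]/c[2]+m["cy"]])
E
python3 - <<'E'
from h import *
im=cv2.imread("pics/top0.png")
a=cv2.resize(im[185:255,270:360],None,fx=7,fy=7,interpolation=cv2.INTER_NEAREST)
cv2.imwrite("pics/c1.png",a)
b=cv2.resize(im[145:285,415:605],None,fx=4,fy=4,interpolation=cv2.INTER_CUBIC)
cv2.imwrite("pics/c2.png",b)
hsv=cv2.cvtColor(im,cv2.COLOR_BGR2HSV)
m=cv2.inRange(hsv,(105,120,60),(125,255,255));m2=np.zeros_like(m);m2[185:255,270:360]=m[185:255,270:360]
ys,xs=np.nonzero(m2);print(len(xs),xs.min(),xs.max(),ys.min(),ys.max())
cp=campose("top")
g=xs<300
for c in range(xs.min(),xs.max()+1): 
    r=ys[xs==c]; print(c,r.min(),r.max(),end="; ")
print(onz(cp,(xs[g].mean(),ys[g].mean()),0.044))
E
```

```text
123 286 303 194 245
286 218 219; 287 217 220; 288 217 220; 289 217 220; 290 217 220; 291 217 220; 292 217 220; 293 217 220; 294 217 220; 295 217 220; 296 217 220; 297 217 220; 298 217 220; 299 217 220; 300 217 220; 301 217 220; 302 196 221; 303 194 245; [0.54966043 0.30170656 0.044     ]
```

View pics/c1.png

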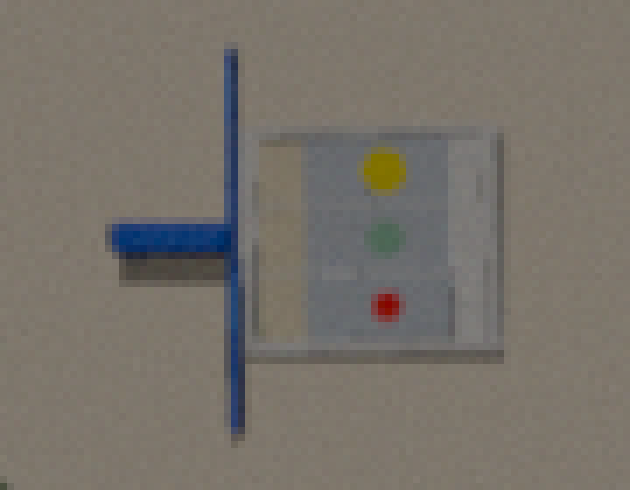

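View pics/c2.png

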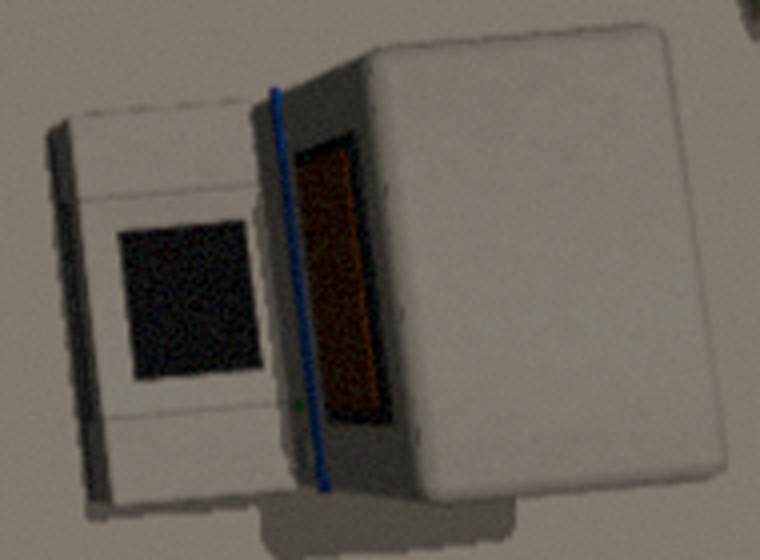

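```bash
python3 - <<'E'
from h import *
cp=campose("top")
o=lambda u,v:np.array([415+(u-1.5)/4,145+(v-1.5)/4])
pts={'tl':(o(72,112),.066),'bl':(o(110,503),.066),'tr':(o(255,100),.066),'br':(o(295,488),.066),'ft':(o(48,130),0),'fb':(o(88,516),0),
'Tfl':(o(370,45),.24),'Tbl':(o(420,500),.24),'Tfr':(o(660,28),.24),'Tbr':(o(725,470),.24)}
P={k:onz(cp,*v) for k,v in pts.items()}
for k in P: print(k,P[k].round(4))
for a,b in(('tl','bl'),('ft','fb'),('Tfl','Tbl'),('Tfr','Tbr'),('Tfl','Tfr'),('tl','tr'),('bl','br')):
    d=P[b]-P[a];print(a,b,np.linalg.norm(d).round(4),np.degrees(np.arctan2(d[1],d[0])).round(2))
for u,v,z in((285.5,218.5,.044),(303.2,193.5,.022),(303.7,246.5,.022),(302,218.9,.044)): print(onz(cp,(u,v),z).round(4))
print(R.from_rotvec(arm.observe()["ee_rot"]).as_matrix().round(3))
E
```

```text
tl [ 0.6679 -0.072   0.066 ]
bl [ 0.4102 -0.0891  0.066 ]
tr [ 0.6752 -0.1943  0.066 ]
br [ 0.4189 -0.2103  0.066 ]
ft [ 0.6661 -0.0722  0.    ]
fb [ 0.397  -0.0921  0.    ]
Tfl [ 0.6762 -0.1951  0.24  ]
Tbl [ 0.4223 -0.211   0.24  ]
Tfr [ 0.6849 -0.3595  0.24  ]
Tbr [ 0.4373 -0.3804  0.24  ]
tl bl 0.2583 -176.22
ft fb 0.2699 -175.78
Tfl Tbl 0.2545 -176.41
Tfr Tbr 0.2485 -175.18
Tfl Tfr 0.1646 -86.98
tl tr 0.1225 -86.6
bl br 0.1215 -85.87
[0.5498 0.3211 0.044 ]
[0.6195 0.2744 0.022 ]
[0.4745 0.2735 0.022 ]
[0.5484 0.2769 0.044 ]
[[-0.959  0.285 -0.   ]
 [ 0.285  0.959 -0.001]
 [-0.    -0.001 -1.   ]]
```

The things that could be taken for the tray in the top view are the blue tray at (295,220), the green look-alike at (243,250), the orange one at (165,235), and blue patches on a white box at (155,115) and on the scanner at (490,215). I choose (295,220): the crop shows a blue plate and grip with three slides. The grip is at about (0.549, 0.299), and the scanner's front middle is at about (0.539, -0.081) with its +x at about -86°.

Next I move above the grip.

```bash
python3 -m pendant '[[[-45,-18,0,0,0,0.14,-1],[-95,-39,0,0,0,0.29,-1],[-145,-60,0,0,0,0.44,-1],[-195,-80,0,0,0,0.58,-1],[-245,-101,0,0,0,0.73,-1],[-295,-122,20,0,0,0.88,-1],[-345,-142,40,0,0,1.02,-1],[-395,-163,60,0,0,1.16,-1],[-430,-177,80,0,0,1.27,-1],[-441,-182,90,0,0,1.283,-1],[-441,-182,90,0,0,1.283,-1],[-441,-182,90,0,0,1.283,-1]]]' 20
python3 - <<'E'
from h import *
o=arm.observe();print(o["clock"],o["position"],o["force"],R.from_rotvec(o["ee_rot"]).as_matrix().round(4))
cv2.imwrite("pics/w1.png",get_image("wrist")[:,:,::-1])
cv2.imwrite("pics/t1.png",get_image("top")[:,:,::-1])
E
```

```text
clock: 1.65
position: [0.5479, 0.3006, 0.3152]
ee_rot: [-2.218, -2.223, -0.001]
force: [-0.7, -0.3, 0.0]
width: 1.0
1.65 [0.5479426  0.30064304 0.31522035] [-0.66110603 -0.29596057  0.04637685] [[-2.1e-03  1.0e+00 -3.0e-04]
 [ 1.0e+00  2.1e-03  1.3e-03]
 [ 1.3e-03 -3.0e-04 -1.0e+00]]
```

View pics/w1.png

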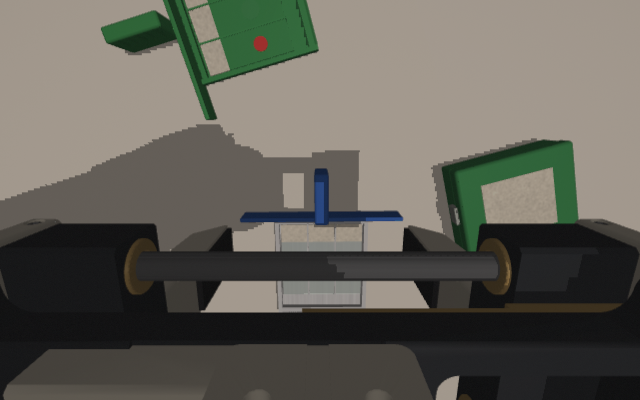

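```bash
python3 - <<'E'
from h import *
im=cv2.imread("pics/w1.png");cp=campose("wrist")
hsv=cv2.cvtColor(im,cv2.COLOR_BGR2HSV);m=cv2.inRange(hsv,(105,120,40),(125,255,255))
ys,xs=np.nonzero(m)
for r in range(165,226,3):
    c=xs[ys==r]; 
    if len(c):print(r,c.min(),c.max(),end="; ")
print()
# plate top edge
for c in(245,270,295,350,375,397):
    r=ys[xs==c];print(c,r.min(),r.max(),onz(cp,(c,r.min()-.5),.022).round(4))
print("grip top centre",[onz(cp,(u,v),.044).round(4) for u,v in((321,169),(321,200))])
print("plate ends",onz(cp,(xs.min()-.5,217),.022),onz(cp,(xs.max()+.5,216),.022))
print("grip rows at x"); 
E
```

```text
171 315 326; 174 315 327; 177 315 327; 180 315 327; 183 315 327; 186 315 327; 189 315 327; 192 315 327; 195 315 327; 198 315 327; 201 315 327; 204 315 327; 207 315 327; 210 315 327; 213 245 397; 216 243 400; 219 240 402; 222 315 327; 
245 213 221 [0.4828 0.2828 0.022 ]
270 213 221 [0.5056 0.2828 0.022 ]
295 213 221 [0.5284 0.2829 0.022 ]
350 212 220 [0.5785 0.2838 0.022 ]
375 212 220 [0.6013 0.2839 0.022 ]
397 212 220 [0.6213 0.2839 0.022 ]
grip top centre [array([0.5517, 0.3263, 0.044 ]), array([0.5518, 0.3004, 0.044 ])]
plate ends [0.47750929 0.27852029 0.022     ] [0.62664195 0.27957588 0.022     ]
grip rows at x
```

```bash
python3 -m pendant '[[[2.5,3,40,0,0,0,-1],[2.5,3,80,0,0,0,-1],[2.5,3,110,0,0,0,-1],[2.5,3,127,0,0,0,-1],[2.5,3,127,0,0,0,-1],[2.5,3,127,0,0,0,-1]]]' 20; python3 - <<'E'
from h import *
o=arm.observe();print(o["clock"],o["position"],o["force"])
cv2.imwrite("pics/w2.png",get_image("wrist")[:,:,::-1])
E
```

```text
clock: 2.5
position: [0.5524, 0.302, 0.1891]
ee_rot: [2.222, 2.22, 0.003]
force: [-0.4, -0.0, 1.0]
width: 1.003
2.5 [0.55237841 0.30197157 0.18907723] [-0.40416261 -0.02370862  1.02021198]
```

View pics/w2.png

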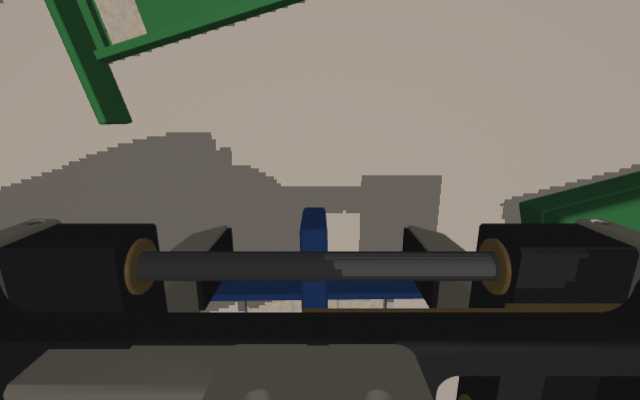

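The blue grip (columns 302–327) sits between the pads (233 and 403), so I close the jaws.

```bash
python3 -m pendant '[[[0,0,0,0,0,0,0.3],[0,0,0,0,0,0,0.7],[0,0,0,0,0,0,0.9],[0,0,0,0,0,0,1],[0,0,0,0,0,0,1],[0,0,0,0,0,0,1],[0,0,0,0,0,0,1],[0,0,0,0,0,0,1]]]' 20
```

```text
clock: 3.55
position: [0.5519, 0.3015, 0.1877]
ee_rot: [2.223, 2.22, -0.0]
force: [0.5, -0.3, -0.0]
width: 0.178
```

```bash
python3 -m pendant '[[[0,0,0,0,0,0,1],[0,0,0,0,0,0,1],[0,0,0,0,0,0,1]]]' 20;python3 -m pendant '[[[0,0,-20,0,0,0,1],[0,0,-40,0,0,0,1],[0,0,-60,0,0,0,1],[0,0,-60,0,0,0,1],[0,0,-60,0,0,0,1]]]'
python3 - <<'E'
from h import *
o=arm.observe();print(o["clock"],o["position"],o["force"])
cv2.imwrite("pics/w3.png",get_image("wrist")[:,:,::-1])
cv2.imwrite("pics/t3.png",get_image("top")[:,:,::-1])
E
```

```text
clock: 3.92
position: [0.5519, 0.3015, 0.1877]
ee_rot: [-2.223, -2.22, -0.0]
force: [-0.2, 0.6, -1.1]
width: 0.131
clock: 4.55
position: [0.5517, 0.3016, 0.2479]
ee_rot: [-2.222, -2.22, -0.001]
force: [-0.7, -0.2, -1.7]
width: 0.133
4.55 [0.55173472 0.30156438 0.24790904] [-0.73457129 -0.21090987 -1.69908375]
```

View pics/w3.png

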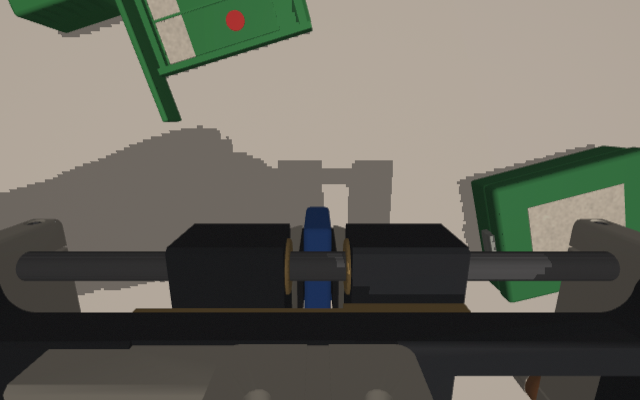

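View pics/t3.png

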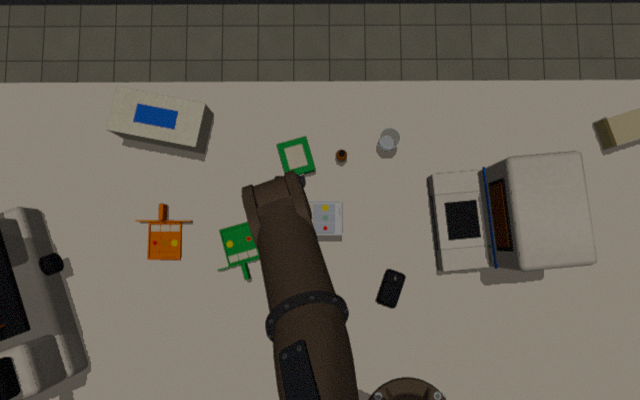

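```bash
python3 - <<'E'
from h import *
im=cv2.imread("pics/top0.png");g=cv2.cvtColor(im,cv2.COLOR_BGR2GRAY).astype(float);g=cv2.GaussianBlur(g,(3,3),0.8)
cp=campose("top")
def edge(p,q,z,rng=4,sign=0):
    p=np.array(p,float);q=np.array(q,float);d=(q-p)/np.linalg.norm(q-p);n=np.array([-d[1],d[0]])
    P=[]
    s=np.arange(-rng,rng+.01,.25)
    for t in np.linspace(.08,.92,60):
        c=p+(q-p)*t;pts=(c+s[:,None]*n).astype(np.float32)
        v=cv2.remap(g.astype(np.float32),pts[:,0].reshape(1,-1),pts[:,1].reshape(1,-1),cv2.INTER_LINEAR)[0]
        dv=np.gradient(v); dv=dv*sign if sign else abs(dv)
        w=np.clip(dv,0,None);k=w.argmax();w=w*(abs(np.arange(len(s))-k)<6);P.append(c+n*(w*s).sum()/w.sum())
    W=np.array([onz(cp,u,z) for u in P])[:,:2]
    vx,vy,x0,y0=cv2.fitLine(W.astype(np.float32),cv2.DIST_HUBER,0,.001,.001).ravel()
    res=(W-[x0,y0])@np.array([-vy,vx])
    return np.degrees(np.arctan2(vy,vx)),(x0,y0),np.std(res)
o=lambda u,v:(415+(u-1.5)/4,145+(v-1.5)/4)
for nm,a,b,z in(("fronttop",o(74,125),o(108,490),.066),("frontfoot",o(50,140),o(86,505),0),("panL",o(120,235),o(135,378),.066),("panR",o(243,222),o(262,365),.066),("side+",o(80,112),o(250,101),.066),("side-",o(118,502),o(290,489),.066),("seam+",o(85,200),o(250,185),.066),("seam-",o(108,416),o(270,404),.066),("towerTop",o(375,75),o(418,470),.24),("towBack",o(672,60),o(722,440),.24),("towS+",o(400,45),o(630,26),.24),("towS-",o(450,499),o(700,472),.24)):
    print(nm,*edge(a,b,z))
im3=cv2.imread("pics/t3.png")
cv2.imwrite("pics/s3.png",get_image("scene")[:,:,::-1])
E
```

```text
fronttop 4.687353 (np.float32(0.5403482), np.float32(-0.07960509)) 0.000504601311691089
frontfoot 4.8137226 (np.float32(0.53325266), np.float32(-0.0808412)) 0.0006480029860150301
panL 5.0673466 (np.float32(0.5336334), np.float32(-0.10415644)) 0.00041343730921586527
panR 4.8211136 (np.float32(0.5247607), np.float32(-0.18975878)) 0.00026490379630928813
side+ -86.452805 (np.float32(0.6725844), np.float32(-0.13344567)) 0.0034412022707775362
side- -79.42456 (np.float32(0.41325516), np.float32(-0.16968551)) 0.003963734206664541
seam+ -87.14165 (np.float32(0.61584014), np.float32(-0.12705609)) 0.0022960643567077298
seam- -85.06239 (np.float32(0.4722224), np.float32(-0.13882053)) 0.0009297375410327323
towerTop 4.821469 (np.float32(0.5402959), np.float32(-0.20232287)) 0.0012353769429553074
towBack 2.5455232 (np.float32(0.5613208), np.float32(-0.3709826)) 0.0028218463595135984
towS+ -85.13639 (np.float32(0.68331504), np.float32(-0.27720976)) 0.00033355532003337873
towS- -86.45009 (np.float32(0.4264398), np.float32(-0.31264472)) 0.0012990285842196523
```

View pics/s3.png

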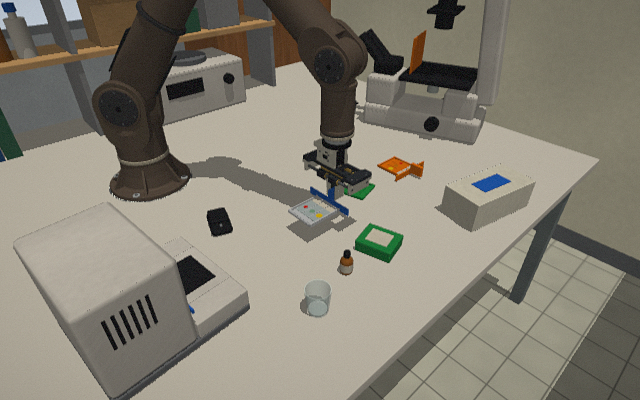

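```bash
python3 - <<'E'
from h import *
cp=campose("top")
for n,u,z in(("bottle",(341.5,155),.065),("bottle base",(341,160),.0),("beaker top",(389,138),.065),("beaker bot",(388,145),0),("mouse",(391,288),.02),("box",(296,157),.035)):print(n,onz(cp,u,z).round(3))
im=cv2.imread("pics/top0.png");cv2.imwrite("pics/c3.png",cv2.resize(im[120:180,270:420],None,fx=5,fy=5))
# tray leading edge vs tool now
im=cv2.imread("pics/w3.png");c=campose("wrist")
for r in(206.5,207.5): print("grip rear top",onz(c,(317.5,r),.2479-.159-.0027+.018))
# levelness: scene image crop
im=cv2.imread("pics/s3.png");cv2.imwrite("pics/c4.png",cv2.resize(im[140:250,270:400],None,fx=6,fy=5,interpolation=cv2.INTER_CUBIC))
E
```

```text
bottle [0.717 0.17  0.065]
bottle base [0.717 0.168 0.   ]
beaker top [0.763 0.042 0.065]
beaker bot [0.759 0.035 0.   ]
mouse [0.361 0.038 0.02 ]
box [0.719 0.293 0.035]
grip rear top [0.55215819 0.33155598 0.1042    ]
grip rear top [0.55215727 0.33113185 0.1042    ]
```

View pics/c3.png

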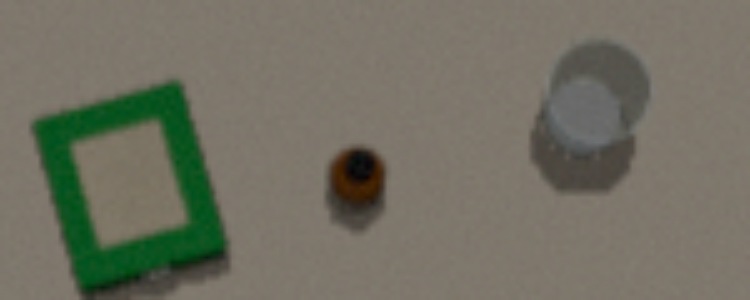

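View pics/c4.png

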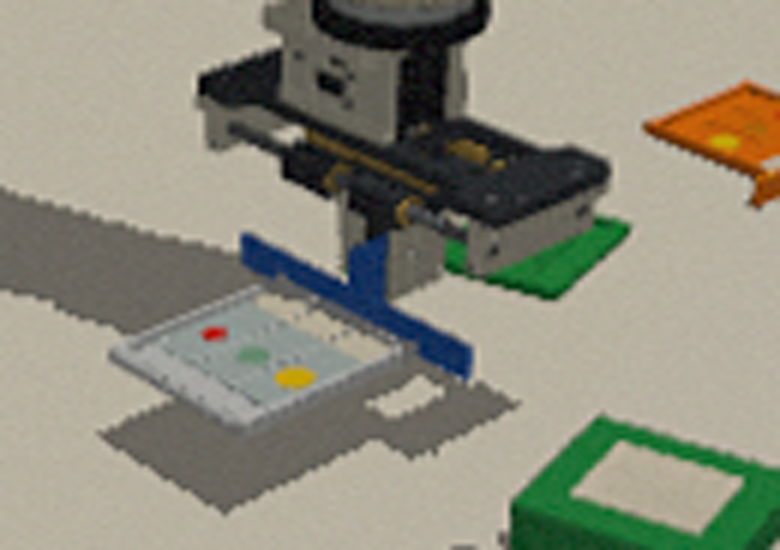

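```bash
python3 - <<'E'
from h import *
c=campose("wrist");print(onz(c,(317.5,207),.068))
im=cv2.imread("pics/w3.png");cv2.imwrite("pics/c5.png",cv2.resize(im[195:315,270:370],None,fx=5,fy=5,interpolation=cv2.INTER_NEAREST))
E
```

```text
[0.552114   0.32100182 0.068     ]
```

View pics/c5.png

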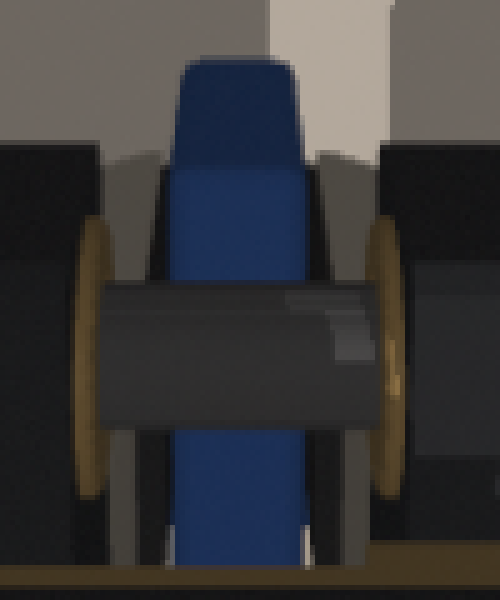

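```bash
python3 -m pendant '[[[-20,-2,0,0,0,-0.01,1],[-55,-6,0,0,0,-0.02,1],[-95,-11,0,0,0,-0.04,1],[-135,-15,0,0,0,-0.06,1],[-175,-20,0,0,0,-0.07,1],[-210,-24,0,0,0,-0.08,1],[-230,-26,10,0,0,-0.084,1],[-238,-27,22,0,0,-0.084,1],[-238,-27,32,0,0,-0.084,1],[-238,-27,34,0,0,-0.084,1],[-238,-27,34,0,0,-0.084,1],[-238,-27,34,0,0,-0.084,1]]]' 20
python3 - <<'E'
from h import *
o=arm.observe();print(o["clock"],o["position"],o["force"],o["ft_torque"],R.from_rotvec(o["ee_rot"]).as_matrix().round(4))
for n in("top","scene","wrist"):cv2.imwrite(f"pics/{n}4.png",get_image(n)[:,:,::-1])
im=cv2.imread("pics/top4.png");cv2.imwrite("pics/c6.png",cv2.resize(im[150:290,360:520],None,fx=4,fy=4))
im=cv2.imread("pics/scene4.png");cv2.imwrite("pics/c7.png",cv2.resize(im[140:300,140:340],None,fx=4,fy=3.7))
E
```

```text
clock: 6.2
position: [0.5248, 0.0641, 0.214]
ee_rot: [2.126, 2.312, 0.001]
force: [0.4, -0.1, -2.3]
width: 0.129
6.2 [0.52484168 0.06413679 0.21395115] [ 0.41466397 -0.14405671 -2.31713567] [-0.05014943  0.0738588  -0.0459319 ] [[-8.380e-02  9.965e-01  5.000e-04]
 [ 9.965e-01  8.380e-02  2.000e-04]
 [ 2.000e-04  5.000e-04 -1.000e+00]]
```

View pics/c6.png

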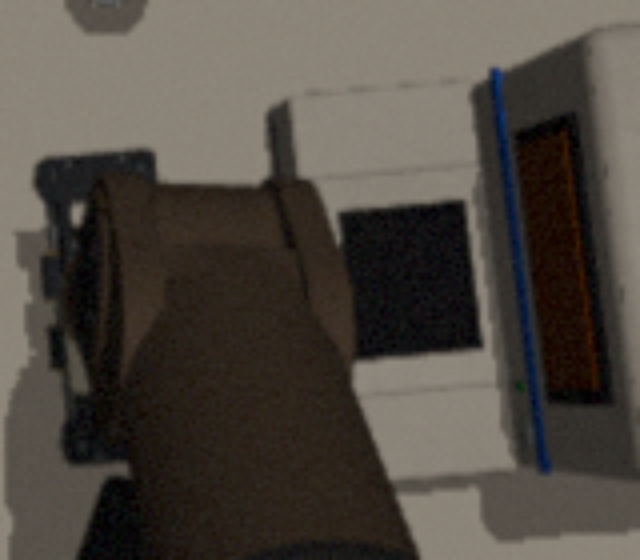

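View pics/c7.png

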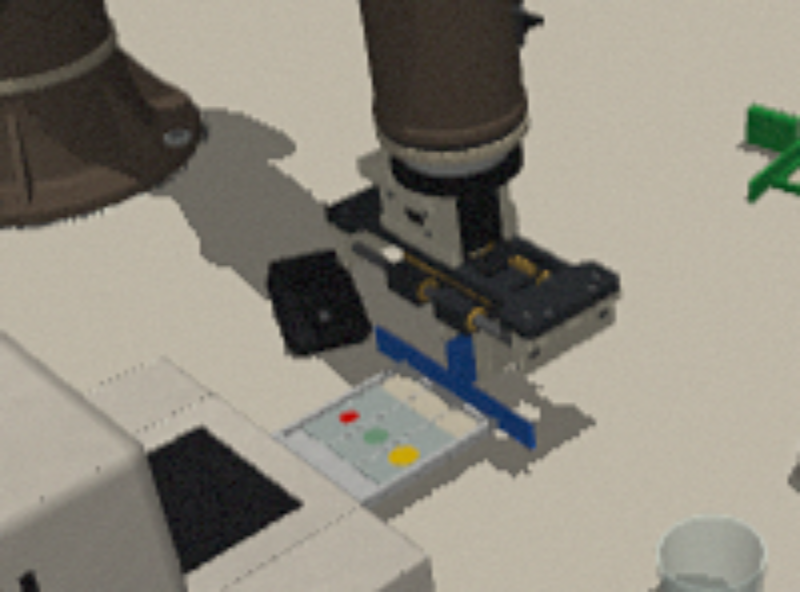

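```bash
cat > st.py <<'E'
from h import *
O=np.array([.5371,-.0802,0]);ex=np.array([.0837,-.9965,0]);ey=np.array([.9965,.0837,0])
o=arm.observe();p=o["position"]-O;F=o["force"];T=o["ft_torque"]
print("t%.2f lead %.1f y %.1f under %.1f | Fx %.1f Fy %.1f Fz %.1f Tz %.2f w %.1fmm"%(o["clock"],(p@ex)*1e3+132,(p@ey)*1e3,(p[2]-.1877)*1e3,F@ex,F@ey,F[2],T[2],o["width"]*92))
E
python3 -m pendant '[[[-12,0,0,0,0,0,1],[-20,0,0,0,0,0,1],[-24,0,0,0,0,0,1],[-26,0,0.5,0,0,0,1],[-27,0,1,0,0,0,1],[-28,0,1,0,0,0,1]]]' 15; python3 st.py
```

```text
clock: 7.1
position: [0.5269, 0.0359, 0.2126]
ee_rot: [-2.127, -2.312, -0.0]
force: [0.2, -0.6, -1.2]
width: 0.132
t7.10 lead 15.5 y -0.4 under 24.9 | Fx 0.7 Fy 0.1 Fz -1.2 Tz -0.02 w 12.1mm
```

```bash
for i in 1; do python3 -m pendant '[[[-1,0,0,0,0,0,1],[-2,0,0,0,0,0,1]]]' >/dev/null; python3 st.py; done;  python3 -m pendant '[[[-1,0,0,0,0,0,1],[-1.5,0,0,0,0,0,1]]]' >/dev/null; python3 st.py
```

```text
t7.35 lead 17.6 y -0.4 under 25.0 | Fx 0.1 Fy -0.1 Fz -0.4 Tz 0.04 w 11.5mm
t7.60 lead 19.2 y -0.4 under 25.1 | Fx -1.3 Fy -0.1 Fz -1.2 Tz -0.02 w 12.0mm
```

```bash
python3 -m pendant '[[[-1,0,0,0,0,0,1],[-1.5,0,0,0,0,0,1]]]' >/dev/null; python3 st.py
```

```text
t7.85 lead 19.9 y -0.2 under 25.1 | Fx -5.5 Fy 0.4 Fz 0.1 Tz -0.14 w 12.0mm
```

```bash
python3 -m pendant '[[[-1,0,0,0,0,0,1],[-1,0,0,0,0,0,1]]]' >/dev/null; python3 st.py
```

```text
t8.10 lead 20.2 y -0.0 under 25.2 | Fx -8.2 Fy 0.8 Fz 0.6 Tz -0.28 w 11.8mm
```

Contact is at the right (−y) corner, so the carriage is displaced to +y, by roughly 10 mm judging from the depth. I back off and shift.

```bash
python3 -m pendant '[[[3,0,0,0,0,0,1],[3,3,0,0,0,0,1],[3,6,0,0,0,0,1],[3,8,0,0,0,0,1],[3,8,0,0,0,0,1]]]' 15 >/dev/null; python3 st.py;python3 -m pendant '[[[-1.5,0,0,0,0,0,1],[-3,0,0,0,0,0,1],[-3,0,0,0,0,0,1]]]' >/dev/null; python3 st.py;
```

```text
t8.72 lead 18.9 y 7.8 under 25.0 | Fx 0.6 Fy -0.0 Fz -1.7 Tz 0.01 w 12.0mm
t9.10 lead 21.9 y 7.6 under 25.1 | Fx 0.7 Fy 1.1 Fz -0.6 Tz -0.03 w 11.8mm
```

```bash
python3 -m pendant '[[[-1,0,0,0,0,0,1],[-2,0,0,0,0,0,1]]]' >/dev/null; python3 st.py
```

```text
t9.35 lead 23.8 y 7.6 under 25.0 | Fx 0.1 Fy -0.0 Fz -1.3 Tz -0.03 w 11.7mm
```

```bash
python3 -m pendant '[[[-1,0,0,0,0,0,1],[-1.5,0,0,0,0,0,1]]]' >/dev/null; python3 st.py
```

```text
t9.60 lead 25.0 y 7.7 under 25.1 | Fx -2.7 Fy 0.5 Fz -0.6 Tz -0.09 w 12.0mm
```

```bash
python3 -m pendant '[[[1.5,0,0,0,0,0,1],[1.5,2,0,0,0,0,1],[1.5,2,0,0,0,0,1],[0,2,0,0,0,0,1],[-1,2,0,0,0,0,1]]]' 15 >/dev/null; python3 st.py;
```

```text
t10.22 lead 26.3 y 9.6 under 25.0 | Fx -3.0 Fy 0.3 Fz -0.9 Tz -0.04 w 11.9mm
```

```bash
python3 -m pendant '[[[-1,0,0,0,0,0,1],[-1.5,0,0,0,0,0,1]]]' >/dev/null; python3 st.py
```

```text
t10.47 lead 26.8 y 9.7 under 25.1 | Fx -6.0 Fy 1.1 Fz -1.0 Tz -0.14 w 11.9mm
```

```bash
python3 -m pendant '[[[-1,0,0,0,0,0,1],[-1.5,0,0,0,0,0,1]]]' >/dev/null; python3 st.py
```

```text
t10.72 lead 27.4 y 10.1 under 25.3 | Fx -10.0 Fy 0.1 Fz 0.1 Tz -0.25 w 11.7mm
```

```bash
python3 -m pendant '[[[3,0,0,0,0,0,1],[3,1.5,0,0,0,0,1],[3,1.5,0,0,0,0,1],[1,1.5,0,0,0,0,1],[0,1.5,0,0,0,0,1]]]' 15 >/dev/null; python3 st.py;
```

```text
t11.35 lead 29.6 y 11.0 under 25.0 | Fx -0.3 Fy 0.3 Fz -2.1 Tz -0.03 w 12.1mm
```

```bash
python3 -m pendant '[[[-1,0,0,0,0,0,1],[-1.5,0,0,0,0,0,1]]]' >/dev/null; python3 st.py
```

```text
t11.60 lead 30.8 y 11.1 under 25.0 | Fx -0.1 Fy 0.3 Fz -1.8 Tz 0.02 w 12.2mm
```

```bash
python3 -m pendant '[[[-1,0,0,0,0,0,1],[-2,0,0,0,0,0,1]]]' >/dev/null; python3 st.py
```

```text
t11.85 lead 32.8 y 11.1 under 25.0 | Fx -0.5 Fy 0.6 Fz -0.7 Tz -0.01 w 11.8mm
```

```bash
python3 -m pendant '[[[-1,0,0,0,0,0,1],[-3,0,0,0,0,0,1]]]' >/dev/null; python3 st.py
```

```text
t12.10 lead 35.8 y 11.1 under 25.0 | Fx -0.5 Fy -0.2 Fz -1.1 Tz -0.04 w 11.8mm
```

```bash
python3 -m pendant '[[[-1,0,0,0,0,0,1],[-3,0,0,0,0,0,1]]]' >/dev/null; python3 st.py
```

```text
t12.35 lead 38.8 y 11.1 under 25.0 | Fx -0.9 Fy 0.4 Fz -0.4 Tz -0.02 w 12.0mm
```

```bash
python3 -m pendant '[[[-2,0,1,0,0,0,1],[-4,0,1.5,0,0,0,1],[-6,0,2,0,0,0,1],[-6,0,2,0,0,0,1]]]' >/dev/null; python3 st.py
```

```text
t12.85 lead 45.0 y 11.0 under 23.0 | Fx 1.1 Fy 0.2 Fz -1.0 Tz 0.01 w 11.8mm
```

```bash
python3 -m pendant '[[[-2,0,0,0,0,0,1],[-4,0,0,0,0,0,1],[-5,0,0,0,0,0,1]]]' >/dev/null; python3 st.py
```

```text
t13.22 lead 49.9 y 11.1 under 23.1 | Fx -0.1 Fy -0.6 Fz -2.1 Tz 0.00 w 12.0mm
```

```bash
python3 -m pendant '[[[-2,0,0,0,0,0,1],[-4,0,0,0,0,0,1],[-5,0,0,0,0,0,1]]]' >/dev/null; python3 st.py
```

```text
t13.60 lead 54.9 y 11.1 under 23.0 | Fx -0.3 Fy 0.4 Fz -0.6 Tz 0.13 w 11.8mm
```

```bash
python3 -m pendant '[[[-2,0,0,0,0,0,1],[-4,0,0,0,0,0,1],[-5,0,0,0,0,0,1]]]' >/dev/null; python3 st.py
```

```text
t13.97 lead 59.9 y 11.1 under 23.0 | Fx -0.5 Fy -0.7 Fz -1.5 Tz -0.06 w 11.6mm
```

```bash
python3 -m pendant '[[[-2,0,0,0,0,0,1],[-4,0,0,0,0,0,1],[-5,0,0,0,0,0,1]]]' >/dev/null; python3 st.py
```

```text
t14.35 lead 64.9 y 11.0 under 23.0 | Fx -0.3 Fy -0.3 Fz -1.0 Tz 0.06 w 12.0mm
```

```bash
python3 -m pendant '[[[-3,0,0,0,0,0,1],[-6,0,0,0,0,0,1],[-9,0,0,0,0,0,1],[-10,0,0,0,0,0,1]]]' 25 >/dev/null; python3 st.py
```

```text
t14.85 lead 75.0 y 11.0 under 23.0 | Fx -0.6 Fy 0.4 Fz -1.3 Tz -0.03 w 12.4mm
```

```bash
python3 -m pendant '[[[-3,0,0,0,0,0,1],[-6,0,0,0,0,0,1],[-9,0,0,0,0,0,1],[-10,0,0,0,0,0,1]]]' >/dev/null; python3 st.py
python3 - <<'E'
from h import *
for n in("top","scene"):cv2.imwrite(f"pics/{n}5.png",get_image(n)[:,:,::-1])
im=cv2.imread("pics/scene5.png");cv2.imwrite("pics/c8.png",cv2.resize(im[140:300,140:340],None,fx=4,fy=3.7))
E
```

```text
t15.35 lead 85.0 y 11.0 under 23.0 | Fx 0.3 Fy 0.3 Fz -1.1 Tz -0.00 w 12.1mm
```

View pics/c8.png

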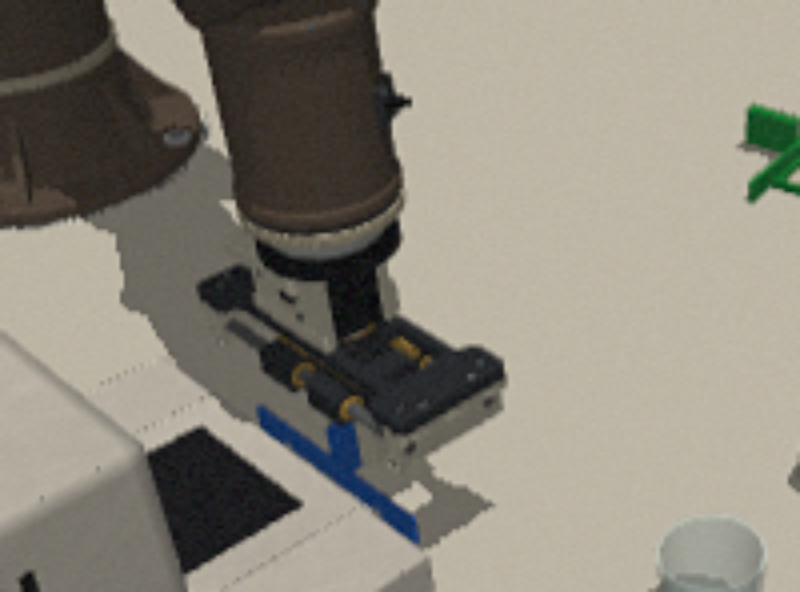

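```bash
python3 -m pendant '[[[-2,0,0.4,0,0,0,1],[-4,0,0.8,0,0,0,1],[-6,0,0.8,0,0,0,1]]]' 30 >/dev/null; python3 st.py
```

```text
t15.82 lead 90.8 y 11.0 under 22.2 | Fx -0.2 Fy -0.1 Fz -1.5 Tz -0.05 w 11.7mm
```

```bash
python3 -m pendant '[[[-1,0,0,0,0,0,1],[-2,0,0,0,0,0,1]]]' >/dev/null; python3 st.py
```

```text
t16.07 lead 92.3 y 11.0 under 22.2 | Fx -3.4 Fy 0.1 Fz -0.4 Tz -0.01 w 12.1mm
```

```bash
python3 -m pendant '[[[-1,0,0,0,0,0,1],[-2,0,0,0,0,0,1]]]' >/dev/null; python3 st.py
```

```text
t16.32 lead 93.2 y 11.0 under 22.2 | Fx -7.5 Fy -1.6 Fz 1.4 Tz -0.06 w 12.1mm
```

```bash
python3 -m pendant '[[[-1,0,0,0,0,0,1],[-2,0,0,0,0,0,1]]]' >/dev/null; python3 st.py
```

```text
t16.57 lead 95.2 y 11.1 under 22.2 | Fx -6.6 Fy -1.1 Fz 1.0 Tz -0.05 w 12.6mm
```

```bash
python3 -m pendant '[[[-1,0,0,0,0,0,1],[-2,0,0,0,0,0,1]]]' >/dev/null; python3 st.py
```

```text
t16.82 lead 97.9 y 11.0 under 22.2 | Fx -3.8 Fy -0.2 Fz -0.6 Tz -0.09 w 11.8mm
```

```bash
python3 -m pendant '[[[-1,0,0,0,0,0,1],[-2,0,0,0,0,0,1]]]' >/dev/null; python3 st.py
```

```text
t17.07 lead 100.7 y 11.0 under 22.2 | Fx -3.0 Fy 0.8 Fz -2.1 Tz -0.01 w 11.5mm
```

```bash
python3 -m pendant '[[[-1,0,0,0,0,0,1],[-1.5,0,0,0,0,0,1]]]' >/dev/null; python3 st.py
```

```text
t17.32 lead 103.1 y 11.0 under 22.2 | Fx 1.5 Fy 0.5 Fz -3.2 Tz 0.05 w 11.8mm
```

```bash
python3 -m pendant '[[[-1,0,0,0,0,0,1],[-1,0,0,0,0,0,1]]]' >/dev/null; python3 st.py
```

```text
t17.57 lead 104.1 y 11.0 under 22.2 | Fx 3.8 Fy 0.8 Fz -3.4 Tz 0.02 w 11.6mm
```

```bash
python3 -m pendant '[[[-1,0,0,0,0,0,1],[-1,0,0,0,0,0,1]]]' >/dev/null; python3 st.py
```

```text
t17.82 lead 104.3 y 11.0 under 22.2 | Fx 2.2 Fy -0.4 Fz -3.0 Tz 0.02 w 12.1mm
```

```bash
python3 -m pendant '[[[-1,0,0,0,0,0,1],[-1,0,0,0,0,0,1]]]' >/dev/null; python3 st.py
```

```text
t18.07 lead 104.5 y 11.0 under 22.2 | Fx -3.4 Fy -0.7 Fz -1.5 Tz 0.03 w 11.8mm
```

```bash
python3 -m pendant '[[[-1,0,0,0,0,0,1],[-1,0,0,0,0,0,1]]]' >/dev/null; python3 st.py
```

```text
t18.32 lead 104.7 y 11.1 under 22.2 | Fx -7.1 Fy -0.7 Fz -0.1 Tz 0.01 w 11.9mm
```

The plate reached its stop at 104.4: it stopped advancing and force rose to −7 N. I ease off, open and retreat straight up.

```bash
python3 -m pendant '[[[1.5,0,0,0,0,0,1],[1.5,0,0,0,0,0,0.6],[1.5,0,0,0,0,0,0.3],[1.5,0,0,0,0,0,0.3],[1.5,0,0,0,0,0,0.3],[1.5,0,0,0,0,0,0.3]]]' >/dev/null; python3 st.py
```

```text
t19.07 lead 104.7 y 11.0 under 22.2 | Fx 0.5 Fy -0.4 Fz -0.7 Tz -0.01 w 32.5mm
```

```bash
python3 -m pendant '[[[0,0,-10,0,0,0,0.3],[0,0,-30,0,0,0,0.3],[0,0,-60,0,0,0,0.3],[10,0,-90,0,0,0,0.3],[40,0,-120,0,0,0,0.3],[70,0,-130,0,0,0,0.3],[70,0,-130,0,0,0,0.3]]]' >/dev/null; python3 st.py
python3 - <<'E'
from h import *
o=arm.observe()
for n in("top","scene","wrist"):cv2.imwrite(f"pics/{n}6.png",get_image(n)[:,:,::-1])
im=cv2.imread("pics/scene6.png");cv2.imwrite("pics/c9.png",cv2.resize(im[140:300,140:340],None,fx=4,fy=3.7))
E
```

```text
t19.95 lead 32.2 y 11.4 under 153.7 | Fx 0.5 Fy -0.4 Fz -0.5 Tz 0.06 w 32.3mm
```

View pics/c9.png

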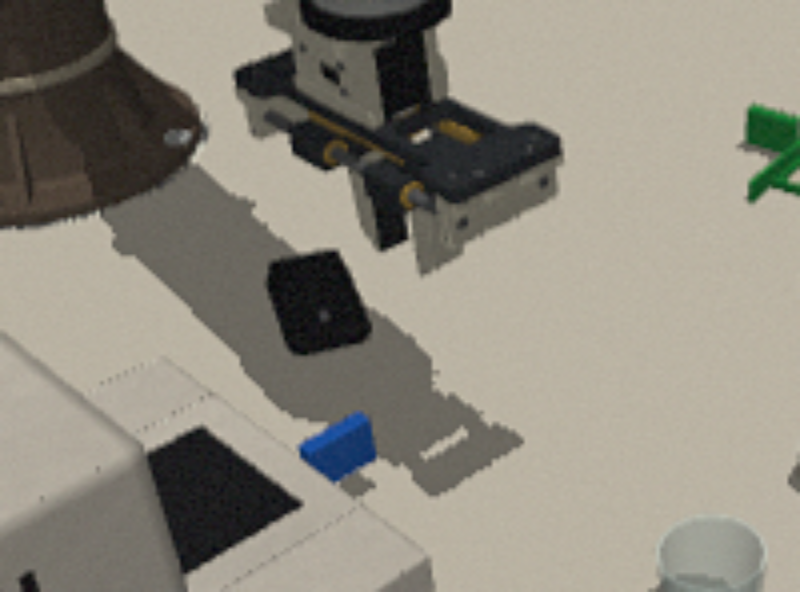

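View pics/wrist6.png

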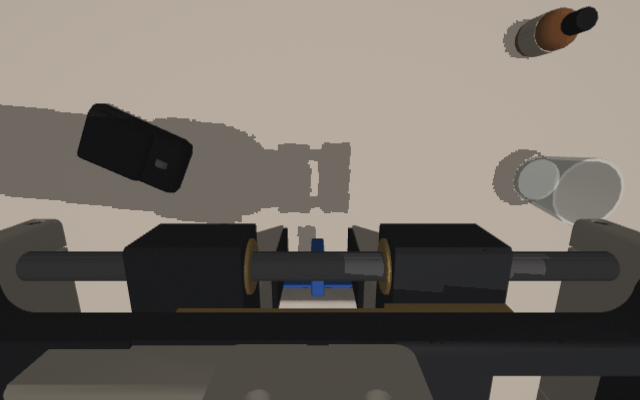

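View pics/top6.png

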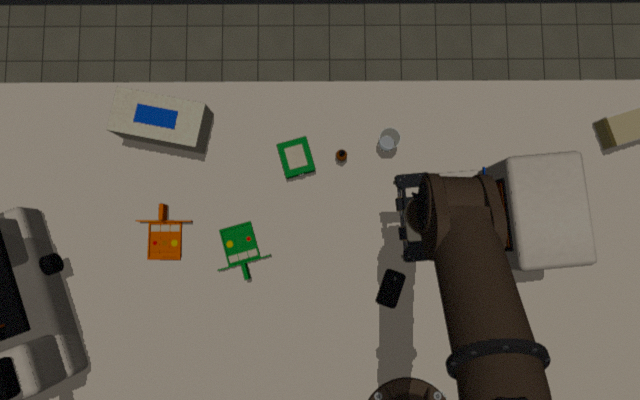

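```bash
python3 -m pendant '[[[-20,0,-10,0,0,0,0.3],[-50,0,-20,0,0,0,0.3],[-80,0,-20,0,0,0,0.3],[-95,0,-20,0,0,0,0.3],[-100,0,-20,0,0,0,0.3],[-100,0,-20,0,0,0,0.3]]]' >/dev/null; python3 st.py
python3 - <<'E'
from h import *
c=campose("wrist");im=get_image("wrist")[:,:,::-1];cv2.imwrite("pics/wrist7.png",im)
np.save("c7.npy",np.array([arm.observe()["position"],arm.observe()["ee_rot"]]))
E
```

```text
t20.85 lead 134.6 y 11.0 under 172.1 | Fx -1.0 Fy -0.2 Fz -0.0 Tz 0.01 w 32.5mm
```

View pics/wrist7.png

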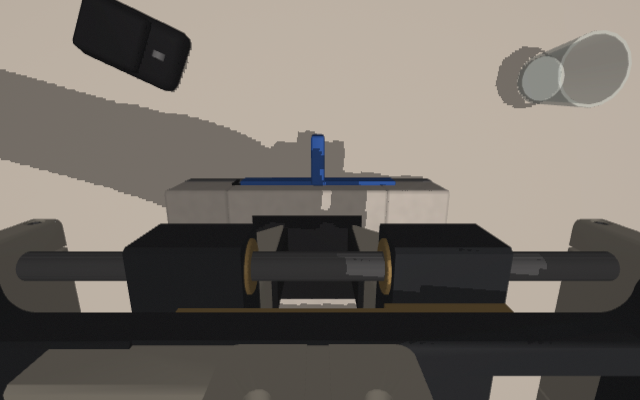

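```bash
python3 - <<'E'
from h import *
im=cv2.imread("pics/wrist7.png");cv2.imwrite("pics/c10.png",cv2.resize(im[125:210,220:410],None,fx=4.2,fy=6,interpolation=cv2.INTER_NEAREST))
c=campose("wrist");O=np.array([.5371,-.0802,0]);ex=np.array([.0837,-.9965,0]);ey=np.array([.9965,.0837,0])
hsv=cv2.cvtColor(im,cv2.COLOR_BGR2HSV);m=cv2.inRange(hsv,(105,120,40),(125,255,255));ys,xs=np.nonzero(m)
for col in(245,270,295,340,370,390):
    r=ys[xs==col]
    print(col,r.min() if len(r) else None,r.max() if len(r) else None)
f=lambda u,v,z:(lambda q:((q-O)@ex*1e3,(q-O)@ey*1e3))(onz(c,(u,v),z))
print("pred: plate outer top edge (x=-4,z=.044)",proj(c,O-.004*ex+.011*ey+[0,0,.044]),"gone 2.5 out",proj(c,O-.0065*ex+.011*ey+[0,0,.044]))
print("scanner top edge pred",proj(c,O+[0,0,.066]),"foot",proj(c,O))
print("grip rear top pred home",proj(c,O-.048*ex+.011*ey+[0,0,.066]),"rear bottom",proj(c,O-.048*ex+.011*ey+[0,0,.030]))
g=ys[(xs>312)&(xs<324)];print("grip rows",g.min(),g.max(),"rear bottom x", f(317.5,g.min()-.5,.030))
E
```

```text
245 179 184
270 178 184
295 178 184
340 178 184
370 178 184
390 178 184
pred: plate outer top edge (x=-4,z=.044) [316.8654487  181.84730276] gone 2.5 out [316.8612     179.29021164]
scanner top edge pred [304.56704626 191.04312897] foot [306.95374571 177.6012417 ]
grip rear top pred home [316.73665702 136.59028816] rear bottom [316.81700771 134.52147203]
grip rows 135 184 rear bottom x (np.float64(-48.020503038008705), np.float64(11.663334920622386))
```

View pics/c10.png

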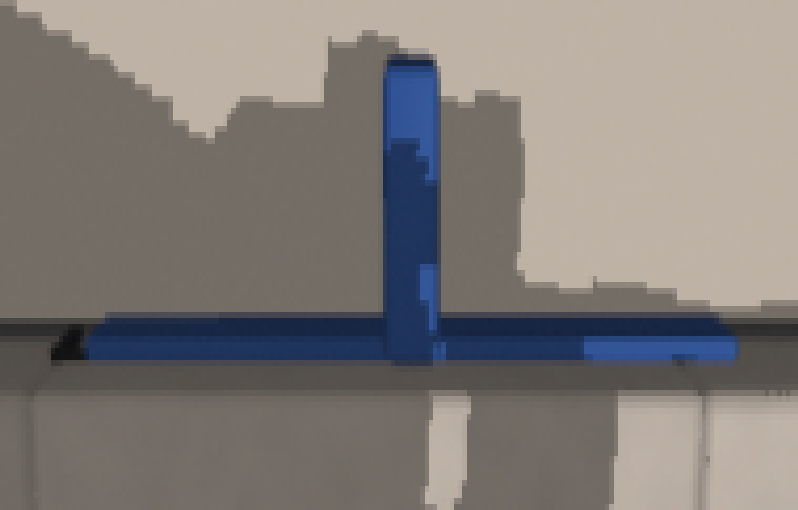

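The crop shows the plate parallel to the scanner's face with no gap. The grip's rear end measures x = −48.0 mm (home is −48), and y is about +11 mm, inside the ±15 limit. The bystanders look unmoved, so I hand in.

```bash
python3 -c "
from cell import arm
print(arm.sign_off())"
```

```text
the job is handed in; nothing more can be done
None
```

The tray is in the loading bay, pushed home and released, and I handed the job in at about 21 s of the 56 s allowed; it reports no verdict.

**What I did:** I lifted the tray by its blue grip, turned it about 5° to match the scanner and entered the opening. The right flare touched three times (up to 10 N opposing), so I stepped left until it slid free at y ≈ +11 mm. The catch took about 7.5 N of push to ride over. It then drew the tray in, and I pushed to about 7 N against the stop, let go and lifted clear.

**Last checks:**
- **Home position:** the close wrist view shows the plate parallel to the face with no visible gap. The grip's rear end measured at x = −48.0 mm, which is exactly home.
- **Sideways:** y is about 11.0–11.7 mm, inside the ±15 mm limit.
- **Robot and bystanders:** the gripper is clear of everything. The bystanders looked unmoved in the last pictures, though I did not measure them again.

**What disagreed:** on the way to the grasp, the wrist and top views of the grip differed by up to 5 mm lengthwise. Most of that came from taking the lower edge of the grip's rear face for the upper one. The first depth estimate put the carriage about 10 mm to the left, while the tray only went in freely at about 11 mm.

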